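# Slide a truss model under the height-limit bar

### The arm

A 7-joint arm with a two-finger parallel gripper is mounted at the origin on the work surface. World frame = base frame: x ahead of the robot, y to its left, z up, the work surface at z = 0. Lengths are in mm, angles in rad, forces in N, time in s.
With the tool pointing down it reaches from about 425 to 825 mm from the base axis. Payload 3.6 kg.
Tool frame: the origin (TCP) lies at the very end of the fingers, on their centre line; the grasp point (between the pads) lies 19 mm behind it (grip_depth is the distance from the TCP to the grasp point, in mm); z points along the fingers, y is the direction in which the jaws open and shut (so a half turn about z gives the same grasp; the last joint's range is limited). The gripper opens to 93 mm and grips with 3 to 60 N. Pads are 15 mm wide; open, the fingers measure 128 mm over their backs; the gripper's body (75 mm by 188 mm) begins 65 mm behind the grasp point.
Start: joints at [-1.19, 0.615, -0.013, 1.423, 0.008, 1.103, -0.04], TCP at [257.748, 596.681, 218.64] pointing down, gripper open.
Joint ranges: [-3.12, 3.12], [-0.3, 2.06], [-1.34, 1.32], [0.26, 2.42], [-1.36, 4.5], [0.01, 1.98], [-2.84, 2.84]. Speed limits (rad/s): [2.79, 2.79, 3.14, 3.14, 3.14, 3.14, 3.14].

### API

Orientations are given as a rotation vector (axis times angle).
In Python, from plant import get_state, grab_frame, sign_off, regions_of, grip_depth gives the robot as it stands.
- The arm moves only by the tool arm_command, never from a script. Its argument "increments" is a list of rows, each a list of 7 numbers: the shift along the tool's x, y, z in m, then the turn, a rotation vector about the tool's x, y, z in rad, then the closure, from 0 (fully open) to 1 (shut). A call has exactly 5 rows; each row is the pose to reach, as a shift and turn from the pose commanded when the call began, along the tool's axes at that moment; what a row does not reach only later rows make up. A row lasts 1/8 s, in which the tool goes at most 62.5 mm and 10.7 degrees, less where a joint would pass 70% of its speed; a pose out of reach is approached as far as the arm can. A call with a gripper value outside its range is refused whole. The fingers move at their own pace and stop on an object; the grip force is fixed at half the most. Time passes only in rows, so rows that repeat a pose let the fingers close, or fill a call up. It gives the time, the measured TCP pose, the force and the opening at its end, in the units of the state.
- get_state(): the state, without advancing time (a new reading comes with each control period).
- grab_frame(name): name is "side" or "top" or "wrist"; returns a dict with "frame" (480x640x3 uint8, blue, green, red), "z_map" (480x640 float32, mm along the optical axis (not along the pixel's ray), 0 where there is no reading), "intrinsics" (3x3 intrinsics, pixels), "xyz" and "orientation" of the camera in the world. Camera axes: x right, y up, looking along -z (the intrinsics and any distortion apply to the point x, -y, -z); pixel columns grow to the right and rows downward; lengths in mm; the calibration is good to about 2 mm. A picture is of the moment at which its call begins.
- sign_off(): hands the job in, once; it reports no verdict.
Trained networks look in the newest picture that a camera, given by its name, has taken for a name from the list of things; names that differ only in an ending like _2 or _b are one class to them, and where a whole thing is asked for, a point or a joint stands for the part that bears it (a point fixed in the world has none). Each returns a list of dicts, best first, with "confidence" (0 to 1); they miss things now and then, are a little off and sometimes report something else, mostly with a low value. They report only what shows in the picture. A call takes as long as a camera call. They do not tell look-alikes from the thing itself.
- regions_of(camera, name): "mask" (480x640 bool, what is visible of it) and "position" ([column, row] in pixels, amid what is visible of it).
The state is a dict: "clock": time; "qpos": joint angles; "qd": joint speeds; "joint_torque": joint torques, N m; "tcp_pos": TCP position; "orientation": TCP orientation; "ft_force": force on the tool from outside, world axes, zero at the start; "moment": the same for the moment, N m; "grip_width": finger opening in mm.
Only numpy, scipy, OpenCV 4.12 (cv2) and the standard library are available. Lean on these libraries where they do the work, as an engineer would, in place of code of your own. Each camera call takes 0.05 s, during which the arm holds its last target.

### The job

Check that the red-nosed truss model clears the height limit: stand it in the mouth of the gauge's lane with its red nose towards the yellow bar but not yet under it, then push it along the table, under the bar, until its nose meets the blue sprung stop. Lean on it there with a gentle, steady push of about 10 N (less than 15) for a full second, then let go and back away, leaving the model standing in the lane with its nose at the stop. Keep the model upright and off the bar, do not knock the bar, and leave the other things on the table alone.

Things in the scene. Friction and masses are not known exactly. Their poses are not given: they have to be found in the camera images.
- model_center (a point): Middle of the rigid wooden truss model, 31 mm above its underside. Model: 180 mm long (its x, + to the red nose), 44 mm wide (y), 62 mm high, 0.13 to 0.25 kg (1 to 3 N to slide), deck 8 mm. A solid block fills its middle (30 mm along x, 44 mm wide, up to the full height): pinch it there across the width. Roof at full height from 50 mm behind the middle to the nose.
- model_nose (a point): Centre of the flat upright outer face of the model's red nose block (12 mm thick, 44 mm wide, top 30 mm above the underside), 90 mm ahead of the model's middle along its x axis, 19 mm above its underside.
- model_tail (a point): Centre of the flat upright outer face of the model's brown tail block (12 mm thick, 44 mm wide, top 30 mm above the underside), 90 mm behind the model's middle, 19 mm above its underside: the face to push on.
- gauge: Height gauge, fixed. Origin on the table under the bar's middle; x along the lane in the pushing direction (mouth at -x, stop at +x), z up. Two green rails 14 mm high leave a lane 50 mm wide from x = -75 to +170 mm; from -75 to -120 mm they flare to about 84 mm. The model slides on the table itself. Steel posts at y = +-46 mm, 80 mm high, 16 mm wide.
- bar: The fixed yellow bridge bar over the lane: 12 mm along the lane, 108 mm across, 14 mm high; underside 65 mm and top 79 mm above the table. Origin at the centre of its underside; axes as the gauge.
- stop: Stop at the lane's far end: fixed grey housing, origin at table height in the middle of its face to the lane, 180 mm beyond the bar's middle. It carries a sprung blue plate (44 mm wide, 3 to 33 mm above the table) whose face rests 28 to 41 mm before the housing: a set-screw varies it and no pose tells it, so feel for it. It gives at 5 N per mm, damped, at most 7 mm, and comes back.
- spare_model: Another truss model of the same size with a plain wooden nose, leave alone; origin under its middle.
- glue: Glue bottle, 40 mm diameter, 105 mm tall, red cap, leave alone; origin at the centre of its foot.
- phone: Black phone lying flat, 150 x 72 x 9 mm, leave alone; origin at the centre of its underside.
- tape: Roll of amber tape lying flat, 76 mm outside diameter, 24 mm high, leave alone; origin at the centre of its underside.
- offcut: Brown wood offcut, 60 x 35 x 30 mm, leave alone; origin at the centre of its underside.
- cup: Blue ceramic cup, 76 mm diameter, 85 mm high, leave alone; origin at the centre of its foot.
- sticks: Flat heap of pale craft sticks, about 115 x 55 x 15 mm, leave alone; origin at the centre of its underside.
Not all that is in view belongs to the job. What is shaped like the part that bears model_center but pink is not meant.

How it is judged (in metres and radians):
On the way, in this order (a step that is already met when the one before it is completed fails the run):
1. the model stands on the table in the mouth of the lane, red nose first and short of the bar (y of model_nose in the frame of gauge between -0.008 and 0.008 m and angle between the x axis of model_center and the x axis of gauge, either way round below 0.12 rad and angle between model_center's own z axis and vertical below 0.05 rad and height (world z) of model_center below 0.035 m and x of model_nose in the frame of gauge between -0.115 and 0 m and x of model_center in the frame of gauge below -0.085 m), for 0.2 s.
2. the model, flat on the table, has its nose and middle beyond the bar (y of model_nose in the frame of gauge between -0.008 and 0.008 m and angle between the x axis of model_center and the x axis of gauge, either way round below 0.12 rad and angle between model_center's own z axis and vertical below 0.05 rad and height (world z) of model_center below 0.035 m and x of model_nose in the frame of gauge above 0.12 m and x of model_center in the frame of gauge above 0.02 m), for 0.1 s.
3. the model is pressed against the sprung stop with 4 to 17 N, steadily for half a second (contact force between model and stop between 4 and 17 N), for 0.5 s.
At the end, for the whole second after the job is handed in: The model stands at rest on the table in the lane, released, under and off the bar, red nose still at the sprung stop's end of the lane (134 to 154.5 mm beyond the bar's middle), within 8 mm of the lane's middle and 0.12 rad of its direction, upright within 0.05 rad (y of model_nose in the frame of gauge between -0.008 and 0.008 m and angle between the x axis of model_center and the x axis of gauge, either way round below 0.12 rad and angle between model_center's own z axis and vertical below 0.05 rad and height (world z) of model_center below 0.035 m and x of model_nose in the frame of gauge between 0.134 and 0.1545 m and linear speed of model below 0.01 m/s and contact force between model and bar below 0.5 N); the robot touches nothing.
It fails at once if the model presses on the bar with more than 6 N (contact force between model and bar above 6 N).
It fails at once if the model presses on the sprung stop with more than 17 N (contact force between model and stop above 17 N).
It fails at once if the model tips by more than 0.4 rad (angle between model_center's own z axis and vertical above 0.4 rad).
It fails at once if the robot knocks the bar with more than 15 N (contact force between any of the arm, the fingers and bar above 15 N).
It fails at once if one of the other things on the table is moved by more than 15 mm (distance of any of spare_model, glue, phone, tape, offcut, cup, sticks from where it was at the start of the episode above 0.015 m).
It also fails if it takes over 66 s, if anything falls off the work surface, if the arm or the gripper's body presses on something with over 40 N, if the wrist force passes 120 N, or if a joint passes its speed limit or range.

## Working session

There is one attempt and no reset: what is moved stays moved. The work goes in short steps, Python scripts to look and compute and a tool call to move; the robot and the scene stay as the last step left them, time stands still between calls to the robot, and variables do not carry over. Pictures are saved under pics/ and viewed, and the job is handed in when it is done.

Besides the shell and the picture viewer there is one more tool, called after ">>>" as name(argument=value, ...), one argument or row to a line, values as JSON. arm_command: Moves the arm, as the interface text tells. Its arguments: {"type":"object","properties":{"increments":{"type":"array","items":{"type":"array","items":{"type":"number"}}}},"required":["increments"]}

```bash
mkdir -p pics; ls; cat > h.py <<'E'
import numpy as np, cv2
from scipy.spatial.transform import Rotation as R
from plant import *
def snap(cam,fn):
    f=grab_frame(cam); cv2.imwrite('pics/'+fn,f['frame']); return f
def pts(f,mask=None):
    z=f['z_map'].astype(float); K=np.array(f['intrinsics'])
    v,u=np.nonzero((z>0)&(mask if mask is not None else True))
    d=z[v,u]
    c=np.stack([(u-K[0,2])/K[0,0]*d,-(v-K[1,2])/K[1,1]*d,-d],1)
    o=np.array(f['orientation']); Rm=R.from_rotvec(o).as_matrix() if o.size==3 else o
    return c@Rm.T+np.array(f['xyz']),u,v
E
python3 - <<'E'
from h import *
s=get_state(); print({k:np.round(v,3) for k,v in s.items()}, grip_depth)
for c in ['top','side','wrist']:
    f=snap(c,c+'0.png'); print(c,f['intrinsics'],f['xyz'],f['orientation'],f.keys())
E
```

```text
pics
{'clock': np.float64(0.0), 'qpos': array([-1.19 ,  0.616, -0.013,  1.425,  0.008,  1.103, -0.04 ]), 'qd': array([ 0.   , -0.   , -0.001,  0.001, -0.001, -0.   , -0.003]), 'joint_torque': array([-0.0000e+00, -4.5894e+01,  2.0900e-01, -1.6574e+01, -6.1000e-02,
        2.1000e-02,  0.0000e+00]), 'tcp_pos': array([257.437, 595.971, 217.478]), 'orientation': array([-0.636, -3.076,  0.004]), 'ft_force': array([-1.09 , -0.405, -0.252]), 'moment': array([-0.027, -0.028,  0.009]), 'grip_width': np.float64(92.999)} 18.8
top [[592.63039439   0.         308.98371715]
 [  0.         592.63039439 242.9833387 ]
 [  0.           0.           1.        ]] [ 359.17495459 -109.25111241 1449.28507063] [ 0.08859608 -0.06735388 -1.56554695] dict_keys(['frame', 'z_map', 'intrinsics', 'xyz', 'orientation'])
side [[514.31747475   0.         320.4887482 ]
 [  0.         514.31747475 240.61437872]
 [  0.           0.           1.        ]] [-101.49367425 -708.82405052 1167.40222929] [ 0.63827952 -0.27447095 -0.7392981 ] dict_keys(['frame', 'z_map', 'intrinsics', 'xyz', 'orientation'])
wrist [[419.30138617   0.         315.00553465]
 [  0.         419.30138617 240.69876347]
 [  0.           0.           1.        ]] [198.68368119 621.27241971 384.24390576] [-0.21432603 -0.13952995  1.15666165] dict_keys(['frame', 'z_map', 'intrinsics', 'xyz', 'orientation'])
```

View pics/top0.png

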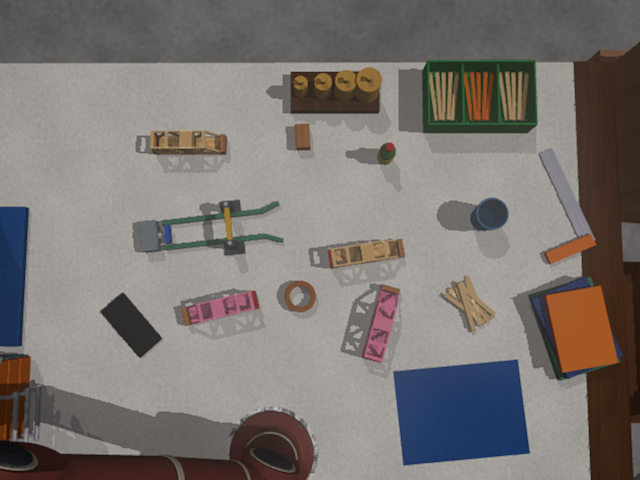

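View pics/side0.png

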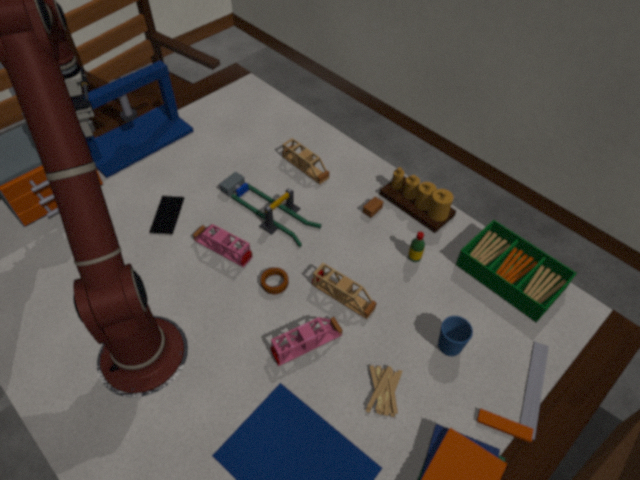

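```bash
python3 - <<'E'
from h import *
for c in ['top','side']:
    f=grab_frame(c)
    for n in ['model_center','model_nose','model_tail','gauge','bar','stop','spare_model','glue','phone','tape','offcut','cup','sticks']:
        for r in regions_of(c,n):
            m=r['mask']
            try:
                P,u,v=pts(f,m); q=P[P[:,2]>4]
                print(c,n,round(r['confidence'],2),np.round(r['position']),m.sum(),'med',np.median(P,0).round(),'min',P.min(0).round(),'max',P.max(0).round())
            except Exception as e: print(c,n,r['confidence'],r['position'],m.sum(),e)
E
```

```text
top model_center 0.84 [382. 324.] 1609 med [ 312. -260.   29.] min [ 221. -302.   -2.] max [ 404. -216.   71.]
top model_center 0.82 [366. 249.] 1492 med [ 479. -224.   29.] min [ 443. -322.   -5.] max [ 517. -135.   71.]
top model_center 0.59 [223. 310.] 1578 med [346. 117.  27.] min [302.  32.  -9.] max [388. 223.  71.]
top model_nose 0.87 [222. 309.] 1456 med [346. 116.  29.] min [306.  33.  -9.] max [387. 216.  71.]
top model_nose 0.81 [366. 251.] 1423 med [ 479. -224.   29.] min [ 443. -316.   -4.] max [ 514. -138.   71.]
top model_nose 0.68 [301. 135.] 377 med [765. -71.  30.] min [735. -89.  -1.] max [806. -50.  38.]
top model_tail 0.96 [380. 324.] 1587 med [ 311. -260.   29.] min [ 224. -302.   -3.] max [ 400. -216.   71.]
top model_tail 0.85 [366. 252.] 1461 med [ 479. -224.   29.] min [ 443. -316.   -3.] max [ 514. -135.   71.]
top model_tail 0.8 [220. 307.] 1459 med [346. 118.  30.] min [306.  33.  -3.] max [387. 216.  71.]
top model_tail 0.26 [150. 234.] 759 med [519. 290.  33.] min [480. 248.  -7.] max [561. 327.  43.]
top gauge 0.59 [211. 238.] 2676 med [524. 145.  16.]
[... 2603 characters left out ...]
side spare_model 0.37 [373. 208.] 291 med [758. -76.  28.] min [732. -92.  -3.] max [797. -36.  36.]
side glue 0.71 [417. 247.] 358 med [ 706. -282.   58.] min [ 694. -297.   -1.] max [ 777. -230.  109.]
side phone 0.92 [167. 216.] 849 med [298. 338.   9.] min [229. 270.  -0.] max [374. 409.  17.]
side tape 0.64 [280. 285.] 473 med [371. -73.  22.] min [ 334. -105.   -3.] max [410. -31.  31.]
side offcut 0.62 [377. 206.] 256 med [760. -77.  28.] min [732. -92.   3.] max [797. -54.  36.]
side cup 0.89 [455. 335.] 1029 med [ 578. -512.   52.] min [ 524. -550.   -1.] max [ 602. -477.   92.]
side sticks 0.68 [386. 389.] 1241 med [ 355. -478.   11.] min [ 288. -533.   -4.] max [ 426. -415.   21.]
```

The wooden model lies at about top pixel (366,250), the gauge at (211,238), with the stop on the left and the mouth on the right. Next I'll zoom in to tell the ends apart.

```bash
python3 - <<'E'
from h import *
a=cv2.imread('pics/top0.png')[180:290,130:420]
b=cv2.imread('pics/side0.png')[160:330,210:400]
cv2.imwrite('pics/z0.png',cv2.resize(a,None,fx=2.7,fy=2.7,interpolation=cv2.INTER_CUBIC))
cv2.imwrite('pics/z1.png',cv2.resize(b,None,fx=3.4,fy=3.4,interpolation=cv2.INTER_CUBIC))
E
```

```text
(no output)
```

View pics/z0.png

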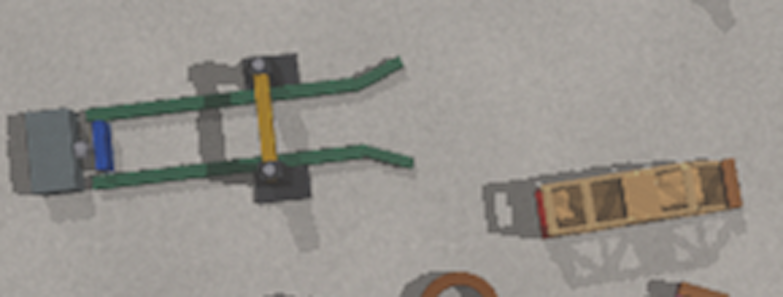

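View pics/z1.png

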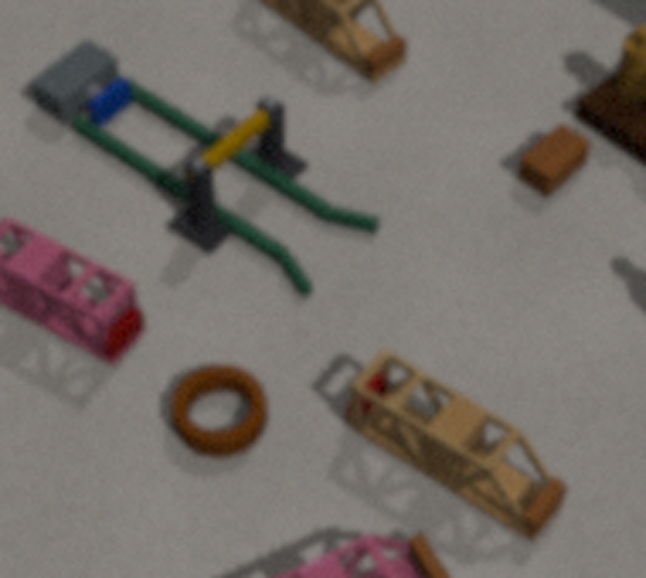

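```bash
cat >> h.py <<'E'
def ray(f,u,v,z):
    K=np.array(f['intrinsics']); u=np.asarray(u,float); v=np.asarray(v,float)
    c=np.stack([(u-K[0,2])/K[0,0],-(v-K[1,2])/K[1,1],-np.ones_like(u)],-1)
    d=c@R.from_rotvec(np.array(f['orientation'])).as_matrix().T
    o=np.array(f['xyz']); return o+d*((z-o[2])/d[...,2])[...,None]
def gauge(f,box=None):
    hsv=cv2.cvtColor(f['frame'],cv2.COLOR_BGR2HSV)
    m=((hsv[...,0]>60)&(hsv[...,0]<95)&(hsv[...,1]>90))
    v,u=np.nonzero(m); P=ray(f,u,v,14)
    return P,u,v
E
python3 - <<'E'
from h import *
for c in ['top','side']:
    f=grab_frame(c); hsv=cv2.cvtColor(f['frame'],cv2.COLOR_BGR2HSV)
    # gauge: yellow bar rays at z=79
    P,u,v=gauge(f); s=(P[:,0]>450)&(P[:,0]<650)&(P[:,1]>-50)&(P[:,1]<300); P=P[s]
    m=(hsv[...,0]>18)&(hsv[...,0]<30)&(hsv[...,1]>170)
    vv,uu=np.nonzero(m); B=ray(f,uu,vv,79); sb=(B[:,0]>480)&(B[:,0]<610)&(B[:,1]>60)&(B[:,1]<150); B=B[sb]
    print(c,'bar',len(B),B.mean(0).round(1),B.min(0).round(),B.max(0).round(), np.linalg.svd(B[:,:2]-B[:,:2].mean(0))[2][0].round(3))
    # rails straight part, split
    d0=np.array([-.1,1]);d0/=np.linalg.norm(d0)
    bc=B[:,:2].mean(0)
    for it in range(3):
        n=np.array([-d0[1],d0[0]]); x=(P[:,:2]-bc)@d0; y=(P[:,:2]-bc)@n
        k=(x>-65)&(x<140)&(abs(abs(y)-31)<20)
        sl=[];cen=[]
        for sg in (1,-1):
            q=k&(np.sign(y)==sg)
            p=np.polyfit(x[q],y[q],1); sl.append(p[0]); cen.append(p[1])
        t=np.mean(sl); d0=np.array([d0[0]-t*d0[1]*-1*-1,d0[1]]) if 0 else d0+t*n; d0/=np.linalg.norm(d0)
    print('lane dir',d0.round(4),'offsets',np.round(cen,1),'slopes',np.round(sl,4),'x range',x[k|True].min().round(),x.max().round())
    # model
    for r in regions_of(c,'model_center'):
        P,u,v=pts(f,r['mask'])
        if 440<np.median(P[:,0])<500:
            T=P[(P[:,2]>52)]; 
            rt=cv2.minAreaRect(T[:,:2].astype(np.float32)); print('model top',rt, len(T))
            A=P[P[:,2]>10]; print('all',cv2.minAreaRect(A[:,:2].astype(np.float32)))
    red=((hsv[...,0]<6)|(hsv[...,0]>174))&(hsv[...,1]>140)
    vv,uu=np.nonzero(red); Q=ray(f,uu,vv,30); q=(Q[:,0]>430)&(Q[:,0]<530)&(Q[:,1]>-180)&(Q[:,1]<-90)
    print('red',Q[q].mean(0).round(1),q.sum())
    br=(hsv[...,0]>5)&(hsv[...,0]<15)&(hsv[...,1]>140)
    vv,uu=np.nonzero(br); Q=ray(f,uu,vv,30); q=(Q[:,0]>430)&(Q[:,0]<540)&(Q[:,1]>-350)&(Q[:,1]<-280)
    print('tail',Q[q].mean(0).round(1),q.sum(),Q[q].min(0).round(),Q[q].max(0).round())
E
```

```text
top bar 116 [540.9  99.4  79. ] [507.  91.  79.] [577. 107.  79.] [-0.992 -0.123]
lane dir [-0.1156  0.9933] offsets [ 26.5 -33.8] slopes [ 0.0055 -0.0055] x range -112.0 152.0
model top ((475.8909912109375, -210.9949951171875), (44.56422424316406, 140.0487060546875), 9.302882194519043) 578
all ((478.2334899902344, -225.2953338623047), (44.56422424316406, 178.7349395751953), 9.302882194519043)
red [ 467.9 -140.4   30. ] 20<stdin>:33: RuntimeWarning: Mean of empty slice.
  ret = um.true_divide(
Traceback (most recent call last):
ValueError: zero-size array to reduction operation minimum which has no identity
```

```bash
cat >> h.py <<'E'
def yaw_of(Rm): return np.degrees(np.arctan2(Rm[1,1],Rm[0,1]))
def plan(tgt,yaw=None,n=5):
    "world target mm, yaw(deg) of tool y; prints the total shift and turn in tool axes (m, rad)"
    s=get_state(); Rm=R.from_rotvec(s['orientation']).as_matrix()
    d=Rm.T@(np.array(tgt)-s['tcp_pos'])/1000
    y0=yaw_of(Rm)
    Rt=Rm
    if yaw is not None:
        a=np.radians(yaw); yy=np.array([np.cos(a),np.sin(a),0]); zz=np.array([0,0,-1.]); Rt=np.stack([np.cross(yy,zz),yy,zz],1)
    w=R.from_matrix(Rm.T@Rt).as_rotvec()
    print('t',s['clock'].round(2),'at',s['tcp_pos'].round(1),'yaw',y0.round(1),'F',s['ft_force'].round(1),'w',s['grip_width'].round(1),'| per 1/%d:'%n,(d/n).round(4),(w/n).round(4),'| tot',d.round(4),w.round(4))
E
python3 - <<'E'
from h import *
plan([430,380,218],40)
E
```

```text
Traceback (most recent call last):
  File "h.py", line 33, in plan
    print('t',s['clock'].round(2),'at',s['tcp_pos'].round(1),'yaw',y0.round(1),'F',s['ft_force'].round(1),'w',s['grip_width'].round(1),'| per 1/%d:'%n,(d/n).round(4),(w/n).round(4),'| tot',d.round(4),w.round(4))
              ^^^^^^^^^^^^^^^^
AttributeError: 'float' object has no attribute 'round'
```

```bash
sed -i "s/s\['clock'\].round(2)/round(s['clock'],2)/; s/y0.round(1)/np.round(y0,1)/; s/s\['tcp_pos'\].round(1)/np.round(s['tcp_pos'],1)/; s/s\['ft_force'\].round(1)/np.round(s['ft_force'],1)/; s/s\['grip_width'\].round(1)/np.round(s['grip_width'],1)/" h.py
python3 - <<'E'
from h import *
plan([430,380,218],40)
E
```

```text
t 1.65 at [257.8 596.7 218.6] yaw 66.6 F [ 0.1 -0.1  0.2] w 92.5 | per 1/5: [-0.0488 -0.0261  0.0001] [-0.     0.     0.093] | tot [-0.244  -0.1306  0.0006] [-1.000e-04  0.000e+00  4.649e-01]
```

>>> arm_command(
  increments=[
    [-0.049, -0.026, 0, 0, 0, 0.093, 0],
    [-0.098, -0.052, 0, 0, 0, 0.186, 0],
    [-0.147, -0.078, 0, 0, 0, 0.279, 0],
    [-0.195, -0.104, 0, 0, 0, 0.372, 0],
    [-0.244, -0.13, 0, 0, 0, 0.465, 0],
  ],
)

```text
clock: 2.28
tcp_pos: [431.2, 379.4, 219.0]
orientation: [1.332, 2.845, 0.001]
ft_force: [-0.1, 0.5, -0.6]
grip_width: 93.0
```

```bash
python3 - <<'E'
from h import *
plan([530,110,218],10)
E
```

```text
t 2.27 at [431.2 379.4 219. ] yaw 39.8 F [-0.1  0.5 -0.6] w 93.0 | per 1/5: [-0.054  -0.0193  0.0002] [ 2.000e-04 -1.000e-04  1.042e-01] | tot [-0.2701 -0.0967  0.0008] [ 8.000e-04 -4.000e-04  5.208e-01]
```

>>> arm_command(
  increments=[
    [-0.054, -0.019, 0, 0, 0, 0.104, 0],
    [-0.108, -0.039, 0, 0, 0, 0.208, 0],
    [-0.162, -0.058, 0, 0, 0, 0.312, 0],
    [-0.216, -0.077, 0, 0, 0, 0.417, 0],
    [-0.27, -0.097, 0, 0, 0, 0.521, 0],
  ],
)

```text
clock: 2.9
tcp_pos: [530.1, 109.9, 219.0]
orientation: [2.02, 2.406, 0.002]
ft_force: [0.5, 1.2, -0.0]
grip_width: 92.9
```

```bash
python3 - <<'E'
from h import *
f=snap('wrist','w1.png'); print(f['xyz'],f['orientation'])
plan([500,-100,218],9.3)
E
```

```text
[520.1323274  173.50365414 385.6561722 ] [-0.23970215 -0.02220101  0.1724969 ]
t 2.95 at [532.9  98.5 219.5] yaw 9.0 F [ 1.2 -5.8 -0. ] w 92.8 | per 1/5: [-0.0382 -0.0127  0.0006] [ 0.0006  0.0018 -0.0009] | tot [-0.1909 -0.0637  0.003 ] [ 0.0031  0.0088 -0.0046]
```

View pics/w1.png

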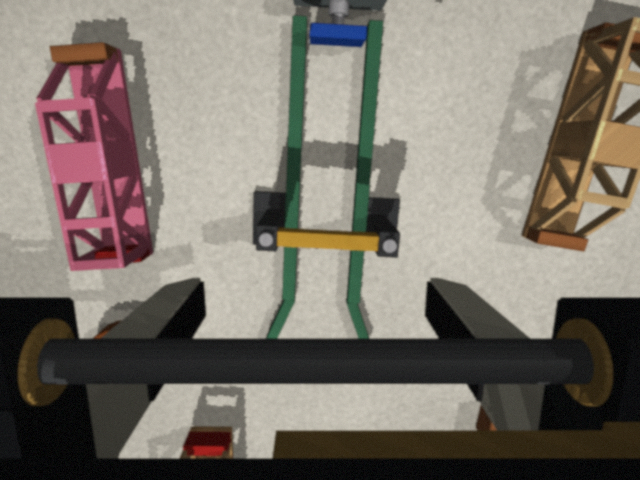

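```bash
cat >> h.py <<'E'
def gpose(f):
    hsv=cv2.cvtColor(f['frame'],cv2.COLOR_BGR2HSV)
    m=(hsv[...,0]>18)&(hsv[...,0]<30)&(hsv[...,1]>170)
    m=cv2.morphologyEx(m.astype(np.uint8),cv2.MORPH_OPEN,np.ones((3,3)))
    vv,uu=np.nonzero(m); B=ray(f,uu,vv,79); sb=(B[:,0]>480)&(B[:,0]<610)&(B[:,1]>60)&(B[:,1]<150); B=B[sb][:,:2]
    bc=B.mean(0); ax=np.linalg.svd(B-bc)[2][0]
    P,u,v=gauge(f); P=P[:,:2]
    d=np.array([-.1156,.9933]); o=np.array([544.5,99.8])
    for it in range(6):
        n=np.array([-d[1],d[0]]); x=(P-o)@d; y=(P-o)@n
        k=(x>-70)&(x<135)&(abs(abs(y)-28)<12)
        L=[]
        for sg in (1,-1):
            q=k&(np.sign(y)==sg); L.append(np.polyfit(x[q],y[q],1))
        L=np.array(L); t=L[:,0].mean(); c=L[:,1].mean()
        o=o+c*n; d=d+t*n; d/=np.linalg.norm(d)
    print('lane',o.round(1),'dir',d.round(4),'deg',np.degrees(np.arctan2(d[1],d[0])).round(2),'rails',L.round(4).tolist(),'bar c',bc.round(1),'x in lane',((bc-o)@d).round(1),'y',((bc-o)@np.array([-d[1],d[0]])).round(1),'bar ax',ax.round(3),len(B))
E
python3 - <<'E'
from h import *
f=grab_frame('wrist'); print(f['xyz']); gpose(f)
s=get_state();print(s['tcp_pos'],s['qd'].round(3))
f=grab_frame('top'); gpose(f)
E
```

```text
[523.40031279 163.76555986 385.56623525]
lane [542.8  99.6] dir [-0.1203  0.9927] deg 96.91 rails [[-0.0007, 30.7411], [0.0007, -30.7411]] bar c [542.7 101.9] x in lane 2.3 y -0.2 bar ax [0.993 0.122] 1595
[531.75451598 102.29192157 219.39484116] [-0.066 -0.001 -0.113  0.005 -0.048  0.012 -0.009]
lane [544.4  99.8] dir [-0.1425  0.9898] deg 98.19 rails [[0.0044, 30.96], [-0.0044, -30.96]] bar c [550.8  99.7] x in lane -1.0 y -6.3 bar ax [-0.99  -0.142] 87
```

```bash
python3 - <<'E'
from h import *
plan([505,-130,218],9.3)
E
```

```text
t 3.05 at [530.6 107.  219.1] yaw 9.7 F [-0.1  1.2  0.1] w 93.1 | per 1/5: [-0.0459 -0.013   0.0003] [0.0002 0.0004 0.0013] | tot [-0.2293 -0.0651  0.0015] [0.001  0.0021 0.0067]
```

>>> arm_command(
  increments=[
    [-0.03, -0.008, 0, 0, 0, 0, 0],
    [-0.08, -0.022, 0, 0, 0, 0, 0],
    [-0.135, -0.038, 0, 0, 0, 0, 0],
    [-0.185, -0.053, 0, 0, 0, 0, 0],
    [-0.23, -0.065, 0, 0, 0, 0, 0],
  ],
)

```text
clock: 3.68
tcp_pos: [506.0, -126.5, 218.8]
orientation: [-2.013, -2.412, -0.002]
ft_force: [0.5, 0.4, 0.5]
grip_width: 93.5
```

```bash
python3 - <<'E'
from h import *
plan([487,-290,218],9.3)
E
```

```text
t 3.67 at [ 506.  -126.5  218.8] yaw 10.3 F [0.5 0.4 0.5] w 93.5 | per 1/5: [-0.0315 -0.0096  0.0001] [ 0.0001 -0.0001  0.0034] | tot [-0.1574 -0.0479  0.0007] [ 0.0007 -0.0007  0.0171]
```

>>> arm_command(
  increments=[
    [-0.03, -0.009, 0, 0, 0, 0.005, 0],
    [-0.08, -0.024, 0, 0, 0, 0.01, 0],
    [-0.13, -0.039, 0, 0, 0, 0.015, 0],
    [-0.155, -0.047, 0, 0, 0, 0.015, 0],
    [-0.155, -0.047, 0, 0, 0, 0.015, 0],
  ],
)

```text
clock: 4.3
tcp_pos: [486.8, -288.2, 218.6]
orientation: [2.037, 2.392, -0.0]
ft_force: [-0.6, 0.2, -0.7]
grip_width: 92.9
```

```bash
python3 - <<'E'
from h import *
f=snap('wrist','w2.png')
for r in regions_of('wrist','model_center'):
    P,u,v=pts(f,r['mask']); T=P[(P[:,2]>55)&(P[:,2]<70)]
    print(r['confidence'],r['position'],len(T),cv2.minAreaRect(T[:,:2].astype(np.float32)),T.mean(0))
plan([478,-224,218],9.3)
E
```

```text
0.68 [103.3, 147.8] 5667 ((300.3260498046875, -256.82305908203125), (44.60395431518555, 132.24195861816406), 74.33013153076172) [ 307.60044767 -257.57499698   61.82706684]
0.6 [317.1, 126.0] 5995 ((475.7039489746094, -209.71885681152344), (44.09541320800781, 138.173095703125), 9.203614234924316) [ 475.18403356 -206.96187345   62.38338332]
t 4.4 at [ 488.  -284.7  218.4] yaw 9.5 F [-0.2  0.5  0.5] w 93.1 | per 1/5: [0.0123 0.     0.0001] [ 0.0001 -0.0004  0.0006] | tot [0.0615 0.0001 0.0005] [ 0.0005 -0.0022  0.0029]
```

View pics/w2.png

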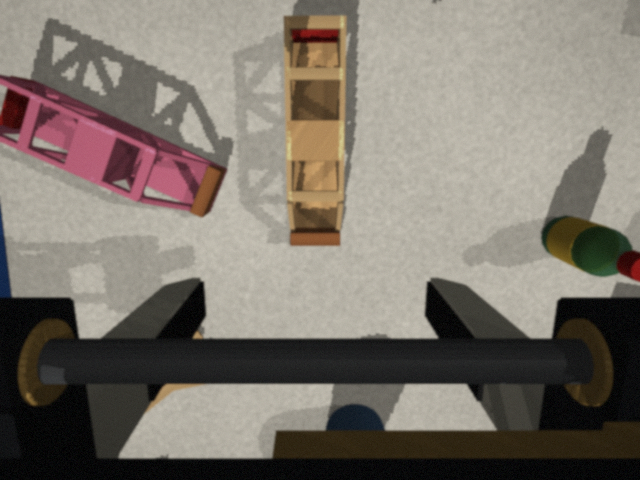

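```bash
python3 - <<'E'
from h import *
f=grab_frame('wrist')
print(ray(f,[316,316,316],[140,121,160],62), f['xyz'])
plan([478.9,-229.4,100],9.2)
E
```

```text
[[ 479.86436302 -222.04192175   62.        ]
 [ 477.61215524 -208.52508106   62.        ]
 [ 482.28632696 -236.57757022   62.        ]] [ 478.70721666 -221.30912831  385.17677111]
t 4.45 at [ 488.1 -284.3  218.4] yaw 9.5 F [ 0.4  0.6 -0.5] w 92.8 | per 1/5: [ 0.0111 -0.      0.0237] [ 0.0001 -0.0004  0.0011] | tot [ 0.0554 -0.      0.1186] [ 0.0005 -0.0022  0.0056]
```

```bash
python3 - <<'E'
from h import *
f=snap('wrist','w3.png')
r=[r for r in regions_of('wrist','model_center') if abs(r['position'][0]-317)<40][0]
P,u,v=pts(f,r['mask']); T=P[(P[:,2]>55)&(P[:,2]<70)]; print(cv2.minAreaRect(T[:,:2].astype(np.float32)))
A=P[P[:,2]>10]; print(cv2.minAreaRect(A[:,:2].astype(np.float32)))
d=np.array([-.16,.987]); h=np.histogram((T[:,:2]-[478.9,-229.4])@d,np.arange(-60,100,4)); print(list(zip(h[1],h[0])))
cv2.imwrite('pics/w3z.png',cv2.resize(f['frame'][0:260,220:420],None,fx=2.3,fy=2.3))
plan([479,-227,100],9.2)
E
```

```text
((475.798828125, -210.37655639648438), (44.092769622802734, 138.5843505859375), 9.212757110595703)
((478.6666259765625, -228.057861328125), (44.092769622802734, 174.40899658203125), 9.212757110595703)
[(np.int64(-60), np.int64(0)), (np.int64(-56), np.int64(0)), (np.int64(-52), np.int64(12)), (np.int64(-48), np.int64(45)), (np.int64(-44), np.int64(218)), (np.int64(-40), np.int64(292)), (np.int64(-36), np.int64(157)), (np.int64(-32), np.int64(55)), (np.int64(-28), np.int64(57)), (np.int64(-24), np.int64(59)), (np.int64(-20), np.int64(59)), (np.int64(-16), np.int64(52)), (np.int64(-12), np.int64(260)), (np.int64(-8), np.int64(319)), (np.int64(-4), np.int64(288)), (np.int64(0), np.int64(348)), (np.int64(4), np.int64(290)), (np.int64(8), np.int64(350)), (np.int64(12), np.int64(295)), (np.int64(16), np.int64(259)), (np.int64(20), np.int64(65)), (np.int64(24), np.int64(64)), (np.int64(28), np.int64(62)), (np.int64(32), np.int64(67)), (np.int64(36), np.int64(70)), (np.int64(40), np.int64(73)), (np.int64(44), np.int64(216)), (np.int64(48), np.int64(361)), (np.int64(52), np.int64(251)), (np.int64(56), np.int64(72)), (np.int64(60), np.int64(63)), (np.int64(64), np.int64(77)), (np.int64(68), np.int64(74)), (np.int64(72), np.int64(72)), (np.int64(76), np.int64(75)), (np.int64(80), np.int64(412)), (np.int64(84), np.int64(389)), (np.int64(88), np.int64(38)), (np.int64(92), np.int64(0))]
t 4.55 at [ 488.  -284.7  218.6] yaw 9.5 F [0.6 0.1 0.2] w 92.9 | per 1/5: [0.0116 0.0001 0.0237] [ 0.0001 -0.0003  0.0011] | tot [0.0582 0.0006 0.1186] [ 0.0004 -0.0015  0.0055]
```

View pics/w3z.png

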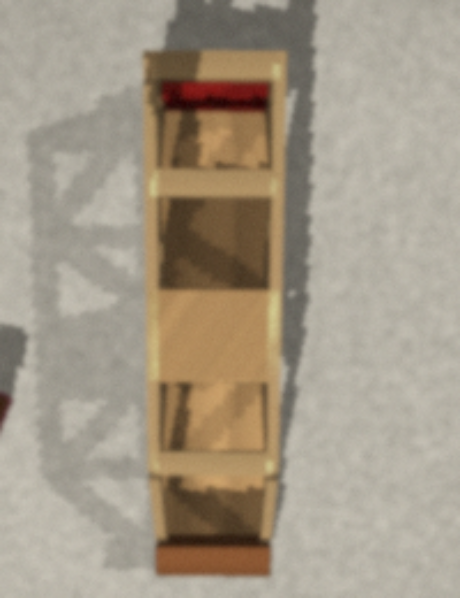

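>>> arm_command(
  increments=[
    [0.015, 0, 0.02, 0, 0, 0, 0.1],
    [0.035, 0, 0.05, 0, 0, 0.003, 0.2],
    [0.05, 0, 0.09, 0, 0, 0.005, 0.25],
    [0.058, 0, 0.118, 0, 0, 0.005, 0.25],
    [0.058, 0, 0.118, 0, 0, 0.005, 0.25],
  ],
)

```text
clock: 5.18
tcp_pos: [476.8, -227.2, 99.1]
orientation: [-2.033, -2.388, 0.001]
ft_force: [-0.2, -0.1, -0.7]
grip_width: 69.4
```

```bash
python3 - <<'E'
from h import *
plan([478.6,-227.5,16],9.2)
E
```

```text
t 5.17 at [ 476.8 -227.2   99.1] yaw 9.2 F [-0.2 -0.1 -0.7] w 69.4 | per 1/5: [-0.0002  0.0004  0.0166] [-0.0007 -0.0007 -0.    ] | tot [-0.0009  0.0021  0.0831] [-0.0037 -0.0037 -0.    ]
```

>>> arm_command(
  increments=[
    [0, 0.002, 0.02, 0, 0, 0, 0.25],
    [0, 0.002, 0.05, 0, 0, 0, 0.25],
    [0, 0.002, 0.075, 0, 0, 0, 0.25],
    [0, 0.002, 0.083, 0, 0, 0, 0.25],
    [0, 0.002, 0.083, 0, 0, 0, 0.25],
  ],
)

```text
clock: 5.8
tcp_pos: [480.3, -230.1, 18.4]
orientation: [2.039, 2.388, 0.0]
ft_force: [-0.7, -0.5, 0.2]
grip_width: 69.4
```

>>> arm_command(
  increments=[
    [0, 0, 0, 0, 0, 0, 0.4],
    [0, 0, 0, 0, 0, 0, 0.6],
    [0, 0, 0, 0, 0, 0, 0.8],
    [0, 0, 0, 0, 0, 0, 1],
    [0, 0, 0, 0, 0, 0, 1],
  ],
)

```text
clock: 6.42
tcp_pos: [479.4, -229.9, 18.2]
orientation: [-2.04, -2.389, 0.0]
ft_force: [-2.6, -0.4, 5.8]
grip_width: 44.1
```

```bash
python3 - <<'E'
from h import *
plan([478.6,-227.5,50],9.2)
E
```

```text
t 6.42 at [ 479.4 -229.9   18.2] yaw 9.0 F [-2.6 -0.4  5.8] w 44.1 | per 1/5: [ 0.0005 -0.0001 -0.0064] [-0.      0.     -0.0007] | tot [ 0.0025 -0.0004 -0.0318] [-0.0001  0.0001 -0.0037]
```

>>> arm_command(
  increments=[
    [0, 0, -0.008, 0, 0, 0, 1],
    [0, 0, -0.018, 0, 0, 0, 1],
    [0, 0, -0.028, 0, 0, 0, 1],
    [0, 0, -0.035, 0, 0, 0, 1],
    [0, 0, -0.035, 0, 0, 0, 1],
  ],
)

```text
clock: 7.05
tcp_pos: [480.0, -229.9, 53.4]
orientation: [2.039, 2.388, 0.001]
ft_force: [-0.1, -0.1, -1.5]
grip_width: 43.5
```

```bash
python3 - <<'E'
from h import *
plan([563.5,-70,53],6.8)
E
```

```text
t 7.05 at [ 480.  -229.9   53.4] yaw 9.0 F [-0.1 -0.1 -1.5] w 43.5 | per 1/5: [0.029  0.0215 0.0001] [0.0002 0.0002 0.0077] | tot [0.1449 0.1075 0.0004] [0.0012 0.0008 0.0385]
```

>>> arm_command(
  increments=[
    [0.008, 0.006, 0, 0, 0, 0.003, 1],
    [0.025, 0.019, 0, 0, 0, 0.01, 1],
    [0.045, 0.033, 0, 0, 0, 0.018, 1],
    [0.065, 0.048, 0, 0, 0, 0.025, 1],
    [0.085, 0.063, 0, 0, 0, 0.032, 1],
  ],
)

```text
clock: 7.68
tcp_pos: [528.8, -134.1, 52.1]
orientation: [-2.077, -2.356, 0.0]
ft_force: [-0.5, -0.4, -1.7]
grip_width: 43.5
```

```bash
python3 - <<'E'
from h import *
plan([563.5,-70,53],6.8)
E
```

```text
t 7.67 at [ 528.8 -134.1   52.1] yaw 7.2 F [-0.5 -0.4 -1.7] w 43.5 | per 1/5: [ 0.0119  0.0085 -0.0002] [-0.0002 -0.0002  0.0014] | tot [ 0.0593  0.0424 -0.0009] [-0.0009 -0.0009  0.0069]
```

>>> arm_command(
  increments=[
    [0.018, 0.013, 0, 0, 0, 0.003, 1],
    [0.036, 0.026, 0, 0, 0, 0.006, 1],
    [0.05, 0.036, 0, 0, 0, 0.007, 1],
    [0.058, 0.042, 0, 0, 0, 0.007, 1],
    [0.059, 0.042, 0, 0, 0, 0.007, 1],
  ],
)

```text
clock: 8.3
tcp_pos: [563.0, -71.5, 52.5]
orientation: [-2.085, -2.35, 0.0]
ft_force: [0.4, -0.5, -1.9]
grip_width: 43.8
```

```bash
python3 - <<'E'
from h import *
f=snap('wrist','w4.png'); f2=snap('top','t4.png')
gpose(f)
cv2.imwrite('pics/t4z.png',cv2.resize(f2['frame'][160:300,120:400],None,fx=2.8,fy=2.8,interpolation=cv2.INTER_CUBIC))
plan([563.5,-70,53],6.8)
E
```

```text
lane [542.8  99.6] dir [-0.1227  0.9924] deg 97.05 rails [[-0.0018, 30.2212], [0.002, -30.2131]] bar c [nan nan] x in lane nan y nan bar ax [1. 0.] 0
t 8.4 at [562.3 -72.9  52.6] yaw 6.7 F [-0.5  0.2 -1.8] w 44.0 | per 1/5: [ 0.0006  0.0003 -0.0001] [-0.0002  0.0001 -0.0003] | tot [ 0.0028  0.0015 -0.0004] [-0.0008  0.0006 -0.0016]h.py:39: RuntimeWarning: Mean of empty slice.
  bc=B.mean(0); ax=np.linalg.svd(B-bc)[2][0]
  ret = um.true_divide(
```

View pics/w4.png

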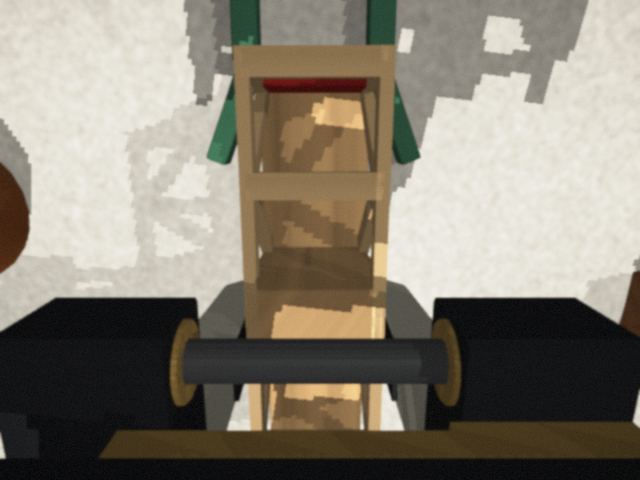

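View pics/t4z.png

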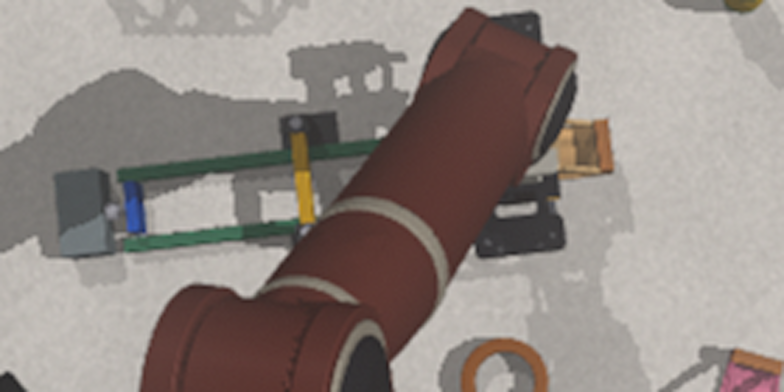

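```bash
python3 - <<'E'
from h import *
f=grab_frame('wrist')
o=np.array([542.8,99.6]); d=np.array([-.1215,.9926]); d/=np.linalg.norm(d); n=np.array([-d[1],d[0]])
def g(u,v,z):
    p=ray(f,u,v,z)[:2]; return ((p-o)@d).round(1),((p-o)@n).round(1)
zt=get_state()['tcp_pos'][2]-18.2+62
print(zt,'roof front corners',g(236,46,zt),g(396,46,zt),'mid',g(246,195,zt),g(387,195,zt))
print('flare tips',g(208,160,14),g(418,158,14),g(221,163,14),g(406,162,14),'rails row5',g(232,5,14),g(394,5,14),g(258,5,14),g(369,5,14))
E
```

```text
96.46884249538144 roof front corners (np.float64(-84.9), np.float64(21.0)) (np.float64(-85.2), np.float64(-22.3)) mid (np.float64(-125.4), np.float64(20.1)) (np.float64(-125.6), np.float64(-21.3))
flare tips (np.float64(-119.3), np.float64(51.4)) (np.float64(-118.9), np.float64(-49.6)) (np.float64(-120.8), np.float64(45.2)) (np.float64(-120.8), np.float64(-44.0)) rails row5 (np.float64(-51.9), np.float64(36.2)) (np.float64(-52.3), np.float64(-35.5)) (np.float64(-52.0), np.float64(24.7)) (np.float64(-52.2), np.float64(-24.4))
```

>>> arm_command(
  increments=[
    [0, 0, 0.008, 0, 0, 0, 1],
    [0, 0, 0.018, 0, 0, 0, 1],
    [0, 0, 0.027, 0, 0, 0, 1],
    [0, 0, 0.033, 0, 0, 0, 1],
    [0, 0, 0.034, 0, 0, 0, 1],
  ],
)

```text
clock: 9.07
tcp_pos: [562.7, -72.2, 18.2]
orientation: [-2.086, -2.348, 0.001]
ft_force: [0.2, -0.0, -1.2]
grip_width: 43.9
```

```bash
python3 - <<'E'
from h import *
plan([563.5,-70,18],6.8)
E
```

```text
t 9.07 at [562.7 -72.2  18.2] yaw 6.8 F [ 0.2 -0.  -1.2] w 43.9 | per 1/5: [0.0004 0.0002 0.    ] [-0.0001 -0.     -0.0001] | tot [0.0021 0.001  0.0002] [-0.0005 -0.0001 -0.0007]
```

>>> arm_command(
  increments=[
    [0, 0, 0.0005, 0, 0, 0, 1],
    [0, 0, 0.001, 0, 0, 0, 1],
    [0, 0, 0.001, 0, 0, 0, 0.4],
    [0, 0, 0.001, 0, 0, 0, 0.25],
    [0, 0, 0.001, 0, 0, 0, 0.25],
  ],
)

```text
clock: 9.7
tcp_pos: [563.0, -72.2, 17.7]
orientation: [2.086, 2.348, 0.0]
ft_force: [0.1, 0.7, -0.3]
grip_width: 67.6
```

```bash
python3 - <<'E'
from h import *
plan([563.5,-70,100],6.8)
E
```

```text
t 9.7 at [563.  -72.2  17.7] yaw 6.8 F [ 0.1  0.7 -0.3] w 67.6 | per 1/5: [ 0.0004  0.0002 -0.0165] [ 0.0001  0.     -0.0001] | tot [ 0.0021  0.0008 -0.0823] [ 0.0003  0.0001 -0.0006]
```

>>> arm_command(
  increments=[
    [0, 0, -0.012, 0, 0, 0, 0.25],
    [0, 0, -0.035, 0, 0, 0, 0.25],
    [0, 0, -0.065, 0, 0, 0, 0.25],
    [-0.01, 0, -0.085, 0, 0, 0, 0.4],
    [-0.04, 0, -0.09, 0, 0, 0, 0.6],
  ],
)

```text
clock: 10.32
tcp_pos: [569.0, -110.2, 110.0]
orientation: [2.08, 2.351, 0.005]
ft_force: [-0.4, -0.1, 0.0]
grip_width: 54.6
```

```bash
python3 - <<'E'
from h import *
plan([579.3,-198,100],6.9)
E
```

```text
t 10.32 at [ 569.  -110.2  110. ] yaw 7.0 F [-0.4 -0.1  0. ] w 54.6 | per 1/5: [-0.0177 -0.0001  0.002 ] [ 0.0008 -0.0001  0.0003] | tot [-0.0884 -0.0005  0.01  ] [ 0.0038 -0.0006  0.0017]
```

>>> arm_command(
  increments=[
    [-0.03, 0, 0, 0, 0, 0, 0.8],
    [-0.06, 0, 0.002, 0, 0, 0, 1],
    [-0.08, 0, 0.005, 0, 0, 0, 1],
    [-0.09, 0, 0.008, 0, 0, 0, 1],
    [-0.09, 0, 0.01, 0, 0, 0, 1],
  ],
)

```text
clock: 10.95
tcp_pos: [578.0, -201.3, 97.4]
orientation: [-2.087, -2.348, 0.0]
ft_force: [-1.2, 1.1, -0.3]
grip_width: 4.6
```

```bash
python3 - <<'E'
from h import *
f=snap('wrist','w5.png')
o=np.array([542.8,99.6]); d=np.array([-.1215,.9926]); d/=np.linalg.norm(d); n=np.array([-d[1],d[0]])
rs=[r for r in regions_of('wrist','model_center') if abs(r['position'][0]-317)<60]
for r in rs:
    P,u,v=pts(f,r['mask']); T=P[(P[:,2]>55)&(P[:,2]<70)]
    q=(T[:,:2]-o)@np.stack([d,n],1); rt=cv2.minAreaRect(q.astype(np.float32)); print(r['confidence'],rt,q.min(0),q.max(0))
    A=P[P[:,2]>15]; q=(A[:,:2]-o)@np.stack([d,n],1); print(q.min(0),q.max(0))
plan([580,-199,20],6.9)
E
```

```text
0.84 ((-200.8653106689453, -0.6277885437011719), (44.221134185791016, 42.08770751953125), 89.70014953613281) [-222.01646038  -22.73721682] [-179.81316615   21.49911452]
[-258.54033336  -22.73721682] [-179.81316615   21.61459091]
t 11.05 at [ 578.1 -199.6   97.2] yaw 6.9 F [-0.  0.  0.] w 0.7 | per 1/5: [0.     0.0004 0.0154] [-0.0002 -0.0003 -0.0002] | tot [0.0002 0.0021 0.0772] [-0.0008 -0.0017 -0.0008]
```

View pics/w5.png

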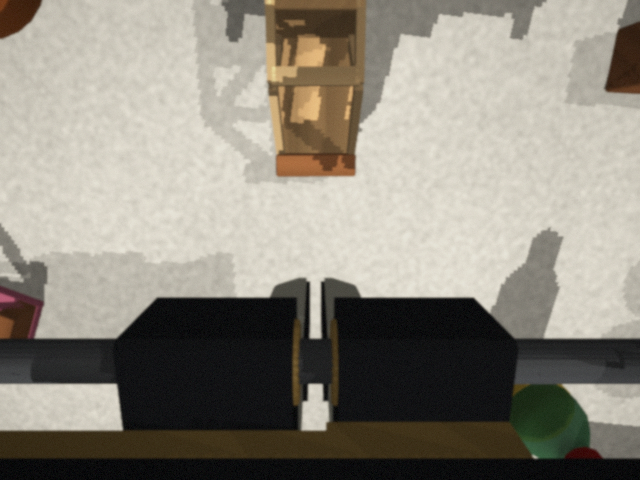

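>>> arm_command(
  increments=[
    [0, 0.001, 0.015, 0, 0, 0, 1],
    [0, 0.001, 0.04, 0, 0, 0, 1],
    [0, 0.001, 0.065, 0, 0, 0, 1],
    [0, 0.001, 0.077, 0, 0, 0, 1],
    [0, 0.001, 0.078, 0, 0, 0, 1],
  ],
)

```text
clock: 11.68
tcp_pos: [578.6, -200.5, 18.6]
orientation: [-2.085, -2.348, 0.001]
ft_force: [0.1, -0.1, -0.3]
grip_width: 0.5
```

```bash
cat >> h.py <<'E'
def lane():
    s=get_state(); o=np.array([542.8,99.6]); d=np.array([-.1215,.9926]); d/=np.linalg.norm(d); n=np.array([-d[1],d[0]])
    p=s['tcp_pos'][:2]-o; F=s['ft_force']
    print('t',round(s['clock'],2),'lane x',round(p@d,1),'y',round(p@n,1),'z',round(s['tcp_pos'][2],1),'F along',round(F[:2]@d,1),'across',round(F[:2]@n,1),'z',round(F[2],1),'yaw',round(yaw_of(R.from_rotvec(s['orientation']).as_matrix()),2))
E
python3 - <<'E'
from h import *
lane(); plan([565,-90,19],6.98)
E
```

```text
t 11.68 lane x -302.2 y 0.9 z 18.6 F along -0.1 across -0.1 z -0.3 yaw 6.8
t 11.68 at [ 578.6 -200.5   18.6] yaw 6.8 F [ 0.1 -0.1 -0.3] w 0.5 | per 1/5: [ 0.0223 -0.0001 -0.0001] [-0.0004 -0.0002 -0.0006] | tot [ 0.1113 -0.0004 -0.0003] [-0.0018 -0.001  -0.0032]
```

>>> arm_command(
  increments=[
    [0.005, 0, 0, 0, 0, 0, 1],
    [0.013, 0, 0, 0, 0, 0, 1],
    [0.022, 0, 0, 0, 0, 0, 1],
    [0.031, 0, 0, 0, 0, -0.002, 1],
    [0.04, 0, 0, 0, 0, -0.003, 1],
  ],
)

```text
clock: 12.3
tcp_pos: [574.6, -161.0, 19.9]
orientation: [2.082, 2.351, -0.0]
ft_force: [-0.7, -0.2, 0.3]
grip_width: 0.1
```

```bash
python3 - <<'E'
from h import *
lane()
E
```

```text
t 12.3 lane x -262.5 y 0.1 z 19.9 F along -0.1 across 0.7 z 0.3 yaw 6.96
```

>>> arm_command(
  increments=[
    [0.006, 0, 0, 0, 0, 0, 1],
    [0.012, 0, 0, 0, 0, 0, 1],
    [0.018, 0, 0, 0, 0, 0, 1],
    [0.024, 0, 0, 0, 0, 0, 1],
    [0.03, 0, 0, 0, 0, 0, 1],
  ],
)

```text
clock: 12.92
tcp_pos: [570.8, -131.4, 19.7]
orientation: [2.083, 2.351, -0.0]
ft_force: [-0.5, -1.6, 0.9]
grip_width: 0.2
```

```bash
python3 - <<'E'
from h import *
lane(); snap('wrist','w6.png'); f=snap('side','s6.png')
cv2.imwrite('pics/s6z.png',cv2.resize(f['frame'][150:350,200:420],None,fx=3,fy=3))
E
```

```text
t 12.93 lane x -232.7 y 0.3 z 19.7 F along -1.6 across 0.7 z 0.9 yaw 6.93
```

View pics/w6.png

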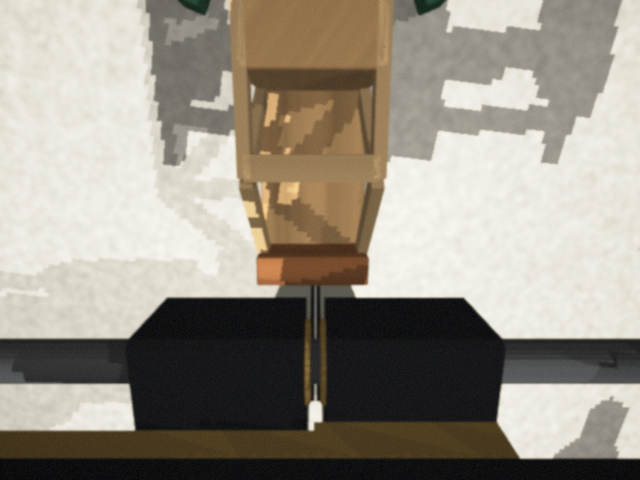

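View pics/s6z.png

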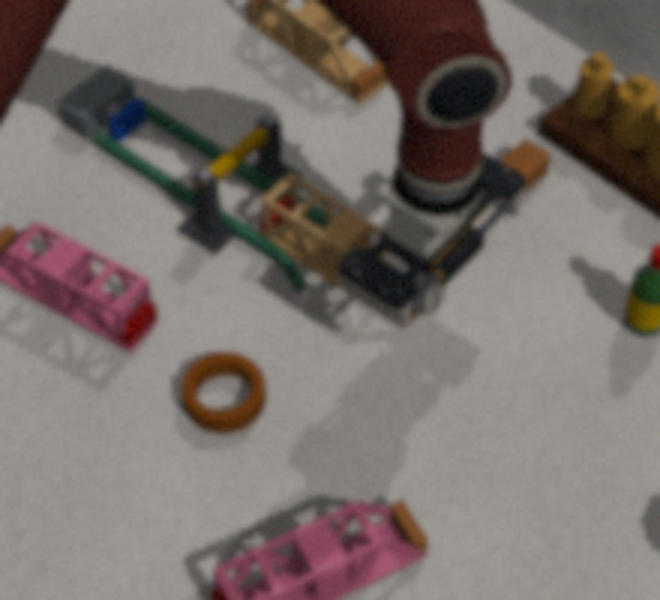

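The fingers are pushing squarely on the tail (pixel (312,268)) with about 1.6 N of friction, and the nose is short of the bar. Continuing.

>>> arm_command(
  increments=[
    [0.008, 0, 0, 0, 0, 0, 1],
    [0.018, 0, 0, 0, 0, 0, 1],
    [0.028, 0, 0, 0, 0, 0, 1],
    [0.038, 0, 0, 0, 0, 0, 1],
    [0.048, 0, 0, 0, 0, 0, 1],
  ],
)

```text
clock: 13.65
tcp_pos: [564.8, -82.9, 19.5]
orientation: [-2.082, -2.352, 0.0]
ft_force: [0.3, -0.3, -0.4]
grip_width: 0.8
```

```bash
python3 - <<'E'
from h import *
lane(); snap('wrist','w7.png')
E
```

```text
t 13.65 lane x -183.8 y 0.4 z 19.5 F along -0.3 across -0.3 z -0.4 yaw 6.97
```

View pics/w7.png

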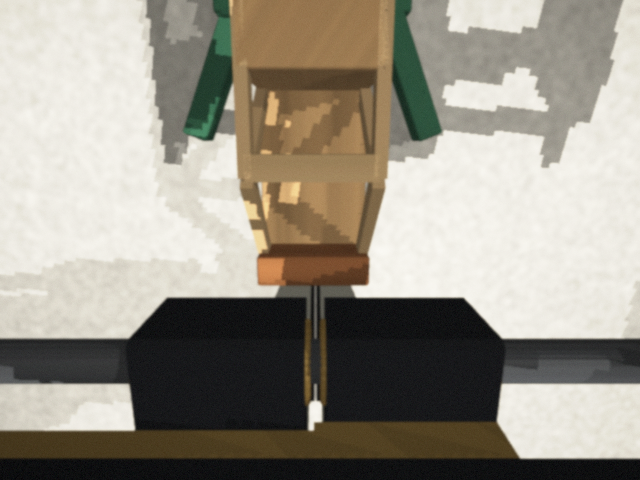

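>>> arm_command(
  increments=[
    [0.01, 0, 0, 0, 0, 0, 1],
    [0.02, 0, 0, 0, 0, 0, 1],
    [0.03, 0, 0, 0, 0, 0, 1],
    [0.04, 0, 0, 0, 0, 0, 1],
    [0.05, 0, 0, 0, 0, 0, 1],
  ],
)

```text
clock: 14.32
tcp_pos: [559.0, -33.8, 19.7]
orientation: [2.083, 2.352, 0.0]
ft_force: [-0.3, -1.5, 0.2]
grip_width: 0.7
```

>>> arm_command(
  increments=[
    [0.01, 0, 0, 0, 0, 0, 1],
    [0.02, 0, 0, 0, 0, 0, 1],
    [0.03, 0, 0, 0, 0, 0, 1],
    [0.038, 0, 0, 0, 0, 0, 1],
    [0.045, 0, 0, 0, 0, 0, 1],
  ],
)

```text
clock: 14.95
tcp_pos: [553.5, 10.7, 19.7]
orientation: [2.083, 2.352, -0.0]
ft_force: [0.5, -1.0, 0.5]
grip_width: 0.3
```

```bash
python3 - <<'E'
from h import *
lane(); f=snap('wrist','w8.png'); gpose(f)
f=snap('side','s8.png')
cv2.imwrite('pics/s8z.png',cv2.resize(f['frame'][150:350,200:420],None,fx=3,fy=3))
E
```

```text
t 14.95 lane x -89.5 y 0.2 z 19.7 F along -1.1 across -0.4 z 0.5 yaw 6.94
lane [543.   99.6] dir [-0.1203  0.9927] deg 96.91 rails [[0.0469, 34.7008], [-0.0469, -34.7008]] bar c [542.8  99.4] x in lane -0.2 y 0.1 bar ax [0.993 0.121] 19076
```

View pics/w8.png

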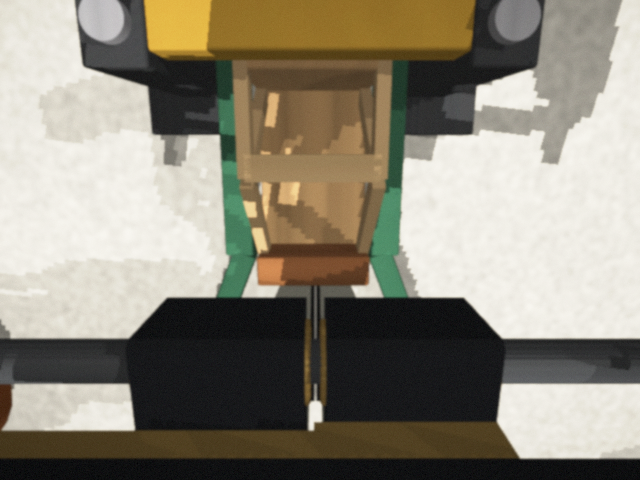

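View pics/s8z.png

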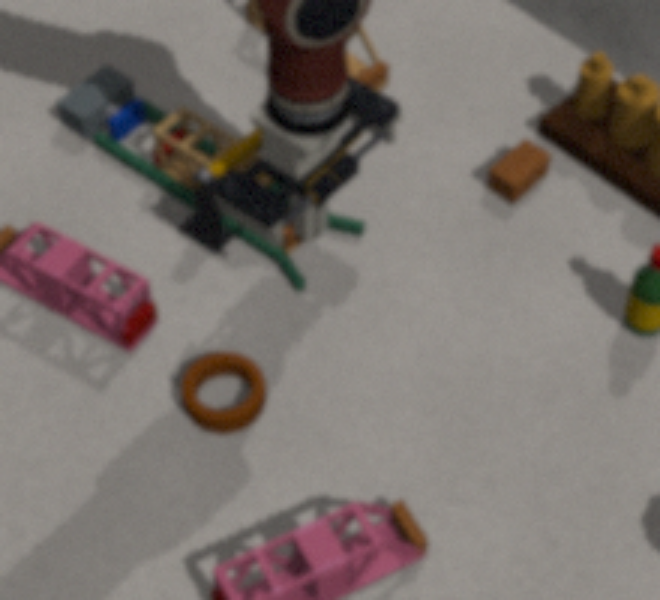

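>>> arm_command(
  increments=[
    [0.007, 0, 0, 0, 0, 0, 1],
    [0.014, 0, 0, 0, 0, 0, 1],
    [0.02, 0, 0, 0, 0, 0, 1],
    [0.025, 0, 0, 0, 0, 0, 1],
    [0.028, 0, 0, 0, 0, 0, 1],
  ],
)

```text
clock: 15.68
tcp_pos: [550.0, 38.7, 19.6]
orientation: [-2.082, -2.352, 0.0]
ft_force: [0.8, 0.1, 0.1]
grip_width: 0.6
```

```bash
python3 - <<'E'
from h import *
lane()
f=snap('side','s9.png')
cv2.imwrite('pics/s9z.png',cv2.resize(f['frame'][150:260,200:340],None,fx=5,fy=5,interpolation=cv2.INTER_CUBIC))
E
```

```text
t 15.68 lane x -61.4 y 0.3 z 19.6 F along -0.0 across -0.8 z 0.1 yaw 6.96
```

View pics/s9z.png

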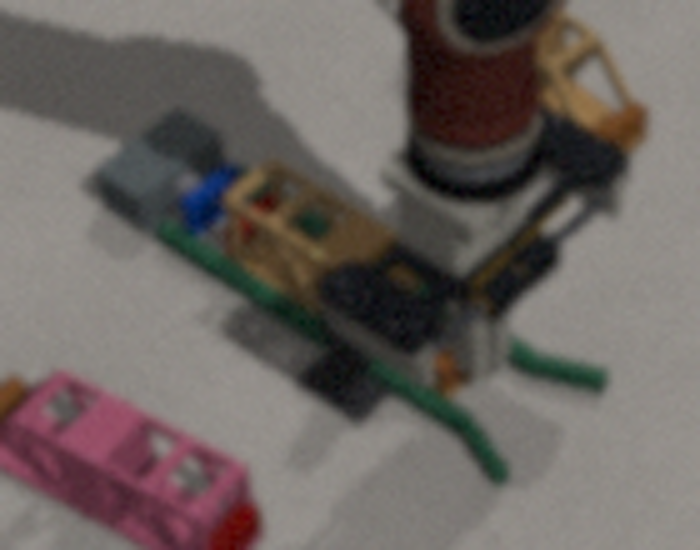

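>>> arm_command(
  increments=[
    [0.001, 0, 0, 0, 0, 0, 1],
    [0.002, 0, 0, 0, 0, 0, 1],
    [0.003, 0, 0, 0, 0, 0, 1],
    [0.004, 0, 0, 0, 0, 0, 1],
    [0.005, 0, 0, 0, 0, 0, 1],
  ],
)

```text
clock: 16.35
tcp_pos: [549.5, 43.1, 19.6]
orientation: [-2.083, -2.352, 0.0]
ft_force: [-0.7, 0.3, -0.9]
grip_width: 0.7
```

>>> arm_command(
  increments=[
    [0.0008, 0, 0, 0, 0, 0, 1],
    [0.0014, 0, 0, 0, 0, 0, 1],
    [0.002, 0, 0, 0, 0, 0, 1],
    [0.0025, 0, 0, 0, 0, 0, 1],
    [0.003, 0, 0, 0, 0, 0, 1],
  ],
)

```text
clock: 16.98
tcp_pos: [549.2, 46.0, 19.7]
orientation: [2.083, 2.352, -0.0]
ft_force: [0.3, -0.9, -0.2]
grip_width: 0.5
```

```bash
python3 - <<'E'
from h import *
lane()
E
```

```text
t 16.98 lane x -54.0 y 0.2 z 19.7 F along -1.0 across -0.1 z -0.2 yaw 6.93
```

>>> arm_command(
  increments=[
    [0.0005, 0, 0, 0, 0, 0, 1],
    [0.001, 0, 0, 0, 0, 0, 1],
    [0.0015, 0, 0, 0, 0, 0, 1],
    [0.002, 0, 0, 0, 0, 0, 1],
    [0.0025, 0, 0, 0, 0, 0, 1],
  ],
)

```text
clock: 17.6
tcp_pos: [548.9, 48.5, 19.7]
orientation: [2.083, 2.352, -0.0]
ft_force: [-0.4, -0.7, -0.9]
grip_width: 0.4
```

```bash
python3 - <<'E'
from h import *
lane()
E
```

```text
t 17.6 lane x -51.4 y 0.2 z 19.7 F along -0.6 across 0.5 z -0.9 yaw 6.93
```

>>> arm_command(
  increments=[
    [0.0005, 0, 0, 0, 0, 0, 1],
    [0.001, 0, 0, 0, 0, 0, 1],
    [0.0015, 0, 0, 0, 0, 0, 1],
    [0.002, 0, 0, 0, 0, 0, 1],
    [0.002, 0, 0, 0, 0, 0, 1],
  ],
)

```text
clock: 18.23
tcp_pos: [548.6, 50.6, 19.7]
orientation: [-2.083, -2.352, -0.0]
ft_force: [0.7, 0.1, 0.0]
grip_width: 0.8
```

>>> arm_command(
  increments=[
    [0.0005, 0, 0, 0, 0, 0, 1],
    [0.001, 0, 0, 0, 0, 0, 1],
    [0.0015, 0, 0, 0, 0, 0, 1],
    [0.002, 0, 0, 0, 0, 0, 1],
    [0.002, 0, 0, 0, 0, 0, 1],
  ],
)

```text
clock: 18.85
tcp_pos: [548.4, 52.6, 19.7]
orientation: [-2.083, -2.352, -0.0]
ft_force: [-0.1, -0.9, -0.2]
grip_width: 0.6
```

```bash
python3 - <<'E'
from h import *
lane()
E
```

```text
t 18.85 lane x -47.4 y 0.2 z 19.7 F along -0.8 across 0.2 z -0.2 yaw 6.94
```

>>> arm_command(
  increments=[
    [0.0005, 0, 0, 0, 0, 0, 1],
    [0.001, 0, 0, 0, 0, 0, 1],
    [0.0015, 0, 0, 0, 0, 0, 1],
    [0.002, 0, 0, 0, 0, 0, 1],
    [0.002, 0, 0, 0, 0, 0, 1],
  ],
)

```text
clock: 19.48
tcp_pos: [548.2, 54.5, 19.7]
orientation: [-2.083, -2.352, -0.0]
ft_force: [0.4, -0.5, 0.0]
grip_width: 0.6
```

```bash
python3 - <<'E'
from h import *
lane()
E
```

```text
t 19.48 lane x -45.4 y 0.1 z 19.7 F along -0.5 across -0.4 z 0.0 yaw 6.94
```

>>> arm_command(
  increments=[
    [0.0005, 0, 0, 0, 0, 0, 1],
    [0.001, 0, 0, 0, 0, 0, 1],
    [0.0015, 0, 0, 0, 0, 0, 1],
    [0.002, 0, 0, 0, 0, 0, 1],
    [0.002, 0, 0, 0, 0, 0, 1],
  ],
)

```text
clock: 20.1
tcp_pos: [547.9, 56.6, 19.6]
orientation: [-2.083, -2.352, 0.0]
ft_force: [-0.2, -1.0, -0.4]
grip_width: 0.3
```

```bash
python3 - <<'E'
from h import *
lane()
E
```

```text
t 20.1 lane x -43.3 y 0.2 z 19.6 F along -0.9 across 0.3 z -0.4 yaw 6.94
```

>>> arm_command(
  increments=[
    [0.0005, 0, 0, 0, 0, 0, 1],
    [0.001, 0, 0, 0, 0, 0, 1],
    [0.0015, 0, 0, 0, 0, 0, 1],
    [0.002, 0, 0, 0, 0, 0, 1],
    [0.002, 0, 0, 0, 0, 0, 1],
  ],
)

```text
clock: 20.72
tcp_pos: [547.7, 58.5, 19.6]
orientation: [-2.083, -2.352, 0.0]
ft_force: [0.3, -0.4, 0.0]
grip_width: 0.5
```

```bash
python3 - <<'E'
from h import *
lane()
f=snap('top','t10.png')
cv2.imwrite('pics/t10z.png',cv2.resize(f['frame'][180:290,120:320],None,fx=3.9,fy=3.9,interpolation=cv2.INTER_CUBIC))
E
```

```text
t 20.73 lane x -41.4 y 0.2 z 19.6 F along -0.4 across -0.2 z 0.0 yaw 6.94
```

View pics/t10z.png

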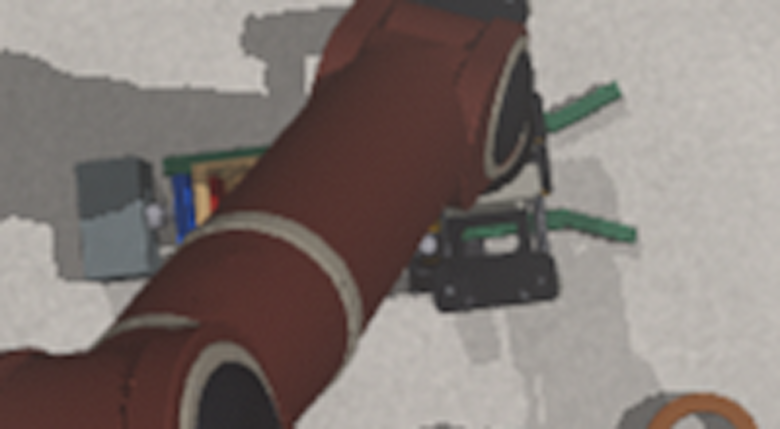

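The top view shows the roof front (zoom pixel (200,205)) within a few mm of the blue plate (183,207). Creeping on.

>>> arm_command(
  increments=[
    [0.0004, 0, 0, 0, 0, 0, 1],
    [0.0008, 0, 0, 0, 0, 0, 1],
    [0.0012, 0, 0, 0, 0, 0, 1],
    [0.0015, 0, 0, 0, 0, 0, 1],
    [0.0015, 0, 0, 0, 0, 0, 1],
  ],
)

```text
clock: 21.4
tcp_pos: [547.5, 60.0, 19.7]
orientation: [2.083, 2.352, -0.0]
ft_force: [0.3, 0.0, -0.1]
grip_width: 0.5
```

```bash
python3 - <<'E'
from h import *
lane()
E
```

```text
t 21.4 lane x -39.9 y 0.1 z 19.7 F along 0.0 across -0.3 z -0.1 yaw 6.94
```

>>> arm_command(
  increments=[
    [0.0004, 0, 0, 0, 0, 0, 1],
    [0.0008, 0, 0, 0, 0, 0, 1],
    [0.0012, 0, 0, 0, 0, 0, 1],
    [0.0015, 0, 0, 0, 0, 0, 1],
    [0.0015, 0, 0, 0, 0, 0, 1],
  ],
)

```text
clock: 22.02
tcp_pos: [547.3, 61.5, 19.7]
orientation: [-2.083, -2.352, -0.0]
ft_force: [0.6, -1.0, -0.1]
grip_width: 0.2
```

```bash
python3 - <<'E'
from h import *
lane()
E
```

```text
t 22.02 lane x -38.4 y 0.1 z 19.7 F along -1.0 across -0.5 z -0.1 yaw 6.94
```

>>> arm_command(
  increments=[
    [0.0004, 0, 0, 0, 0, 0, 1],
    [0.0008, 0, 0, 0, 0, 0, 1],
    [0.0012, 0, 0, 0, 0, 0, 1],
    [0.0015, 0, 0, 0, 0, 0, 1],
    [0.0015, 0, 0, 0, 0, 0, 1],
  ],
)

```text
clock: 22.65
tcp_pos: [547.1, 63.0, 19.6]
orientation: [-2.083, -2.352, 0.0]
ft_force: [1.1, -1.5, -0.7]
grip_width: 0.0
```

```bash
python3 - <<'E'
from h import *
lane()
E
```

```text
t 22.65 lane x -36.9 y 0.2 z 19.6 F along -1.6 across -0.9 z -0.7 yaw 6.94
```

>>> arm_command(
  increments=[
    [0.0004, 0, 0, 0, 0, 0, 1],
    [0.0008, 0, 0, 0, 0, 0, 1],
    [0.0012, 0, 0, 0, 0, 0, 1],
    [0.0015, 0, 0, 0, 0, 0, 1],
    [0.0015, 0, 0, 0, 0, 0, 1],
  ],
)

```text
clock: 23.28
tcp_pos: [547.0, 64.1, 19.6]
orientation: [2.083, 2.351, -0.0]
ft_force: [-0.9, -1.9, 0.3]
grip_width: 0.3
```

```bash
python3 - <<'E'
from h import *
lane()
E
```

```text
t 23.27 lane x -35.7 y 0.2 z 19.6 F along -1.7 across 1.1 z 0.3 yaw 6.93
```

>>> arm_command(
  increments=[
    [0.0003, 0, 0, 0, 0, 0, 1],
    [0.0006, 0, 0, 0, 0, 0, 1],
    [0.0009, 0, 0, 0, 0, 0, 1],
    [0.001, 0, 0, 0, 0, 0, 1],
    [0.001, 0, 0, 0, 0, 0, 1],
  ],
)

```text
clock: 23.9
tcp_pos: [547.0, 64.7, 19.7]
orientation: [2.083, 2.351, -0.001]
ft_force: [1.3, -4.3, -0.1]
grip_width: 0.5
```

```bash
python3 - <<'E'
from h import *
lane()
E
```

```text
t 23.9 lane x -35.2 y 0.1 z 19.7 F along -4.4 across -0.8 z -0.1 yaw 6.9
```

>>> arm_command(
  increments=[
    [0.0003, 0, 0, 0, 0, 0, 1],
    [0.0006, 0, 0, 0, 0, 0, 1],
    [0.0009, 0, 0, 0, 0, 0, 1],
    [0.001, 0, 0, 0, 0, 0, 1],
    [0.001, 0, 0, 0, 0, 0, 1],
  ],
)

```text
clock: 24.52
tcp_pos: [546.9, 65.1, 19.7]
orientation: [2.083, 2.35, -0.001]
ft_force: [0.3, -5.7, 0.2]
grip_width: 0.5
```

```bash
python3 - <<'E'
from h import *
lane()
E
```

```text
t 24.52 lane x -34.8 y 0.1 z 19.7 F along -5.7 across 0.4 z 0.2 yaw 6.89
```

>>> arm_command(
  increments=[
    [0.0004, 0, 0, 0, 0, 0, 1],
    [0.0008, 0, 0, 0, 0, 0, 1],
    [0.0012, 0, 0, 0, 0, 0, 1],
    [0.0016, 0, 0, 0, 0, 0, 1],
    [0.0018, 0, 0, 0, 0, 0, 1],
  ],
)

```text
clock: 25.15
tcp_pos: [546.9, 65.5, 19.8]
orientation: [2.083, 2.348, -0.003]
ft_force: [0.2, -7.2, 1.3]
grip_width: 0.4
```

```bash
python3 - <<'E'
from h import *
lane()
E
```

```text
t 25.15 lane x -34.4 y 0.1 z 19.8 F along -7.2 across 0.7 z 1.3 yaw 6.84
```

>>> arm_command(
  increments=[
    [0.0004, 0, 0, 0, 0, 0, 1],
    [0.0008, 0, 0, 0, 0, 0, 1],
    [0.0012, 0, 0, 0, 0, 0, 1],
    [0.0014, 0, 0, 0, 0, 0, 1],
    [0.0014, 0, 0, 0, 0, 0, 1],
  ],
)

```text
clock: 25.78
tcp_pos: [546.9, 65.8, 19.8]
orientation: [2.083, 2.346, -0.004]
ft_force: [1.2, -9.4, -0.3]
grip_width: 0.6
```

```bash
python3 - <<'E'
from h import *
lane()
E
```

```text
t 25.77 lane x -34.0 y 0.1 z 19.8 F along -9.5 across -0.1 z -0.3 yaw 6.8
```

>>> arm_command(
  increments=[
    [0.0005, 0, 0, 0, 0, 0, 1],
    [0.0006, 0, 0, 0, 0, 0, 1],
    [0.0006, 0, 0, 0, 0, 0, 1],
    [0.0006, 0, 0, 0, 0, 0, 1],
    [0.0006, 0, 0, 0, 0, 0, 1],
  ],
)

```text
clock: 26.4
tcp_pos: [546.9, 66.0, 19.8]
orientation: [2.083, 2.345, -0.004]
ft_force: [0.6, -7.6, 1.0]
grip_width: 0.5
```

>>> arm_command(
  increments=[
    [0, 0, 0, 0, 0, 0, 1],
    [0, 0, 0, 0, 0, 0, 1],
    [0, 0, 0, 0, 0, 0, 1],
    [0, 0, 0, 0, 0, 0, 1],
    [0, 0, 0, 0, 0, 0, 1],
  ],
)

```text
clock: 27.02
tcp_pos: [546.9, 66.0, 19.8]
orientation: [2.083, 2.345, -0.004]
ft_force: [1.1, -9.0, 0.7]
grip_width: 0.7
```

>>> arm_command(
  increments=[
    [0, 0, 0, 0, 0, 0, 1],
    [0, 0, 0, 0, 0, 0, 1],
    [0, 0, 0, 0, 0, 0, 1],
    [0, 0, 0, 0, 0, 0, 1],
    [0, 0, 0, 0, 0, 0, 1],
  ],
)

```text
clock: 27.65
tcp_pos: [546.9, 65.9, 19.8]
orientation: [2.083, 2.345, -0.004]
ft_force: [1.8, -9.4, 0.6]
grip_width: 0.6
```

```bash
python3 - <<'E'
from h import *
lane()
f=snap('wrist','w11.png'); f=snap('side','s11.png')
cv2.imwrite('pics/s11z.png',cv2.resize(f['frame'][150:260,200:340],None,fx=5,fy=5,interpolation=cv2.INTER_CUBIC))
E
```

```text
t 27.65 lane x -33.9 y 0.1 z 19.8 F along -9.5 across -0.7 z 0.6 yaw 6.77
```

View pics/w11.png

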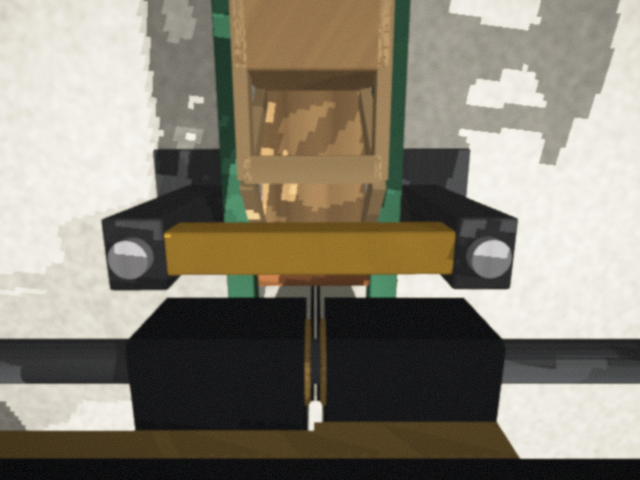

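View pics/s11z.png

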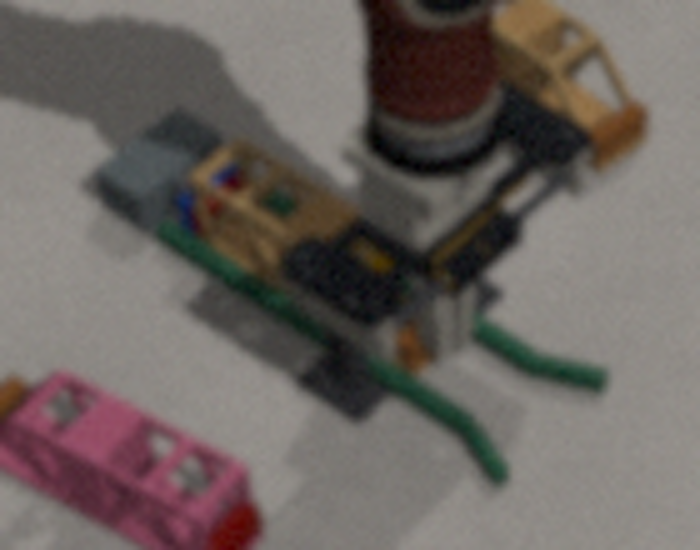

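The force held steady at about 9 N for 1.9 s, and 1.8 mm of travel × 5 N/mm agrees with that. Now I'll back off gently.

>>> arm_command(
  increments=[
    [-0.0015, 0, 0, 0, 0, 0, 1],
    [-0.003, 0, 0, 0, 0, 0, 1],
    [-0.0045, 0, 0, 0, 0, 0, 1],
    [-0.006, 0, 0, 0, 0, 0, 1],
    [-0.0075, 0, 0, 0, 0, 0, 1],
  ],
)

```text
clock: 28.38
tcp_pos: [546.9, 64.3, 19.6]
orientation: [-2.081, -2.351, -0.002]
ft_force: [-0.2, -0.5, 0.4]
grip_width: 0.4
```

>>> arm_command(
  increments=[
    [-0.005, 0, 0, 0, 0, 0, 1],
    [-0.015, 0, 0, 0, 0, 0, 1],
    [-0.035, 0, 0, 0, 0, 0, 1],
    [-0.065, 0, 0, 0, 0, 0, 1],
    [-0.1, 0, 0, 0, 0, 0, 1],
  ],
)

```text
clock: 29.0
tcp_pos: [559.3, -36.9, 19.6]
orientation: [-2.081, -2.352, -0.001]
ft_force: [0.5, -1.0, 0.1]
grip_width: 0.5
```

>>> arm_command(
  increments=[
    [-0.02, 0, -0.01, 0, 0, 0, 1],
    [-0.04, 0, -0.03, 0, 0, 0, 1],
    [-0.05, 0, -0.06, 0, 0, 0, 1],
    [-0.06, 0, -0.1, 0, 0, 0, 1],
    [-0.06, 0, -0.13, 0, 0, 0, 1],
  ],
)

```text
clock: 29.62
tcp_pos: [566.8, -97.0, 152.0]
orientation: [2.083, 2.349, 0.002]
ft_force: [0.3, 0.2, -0.2]
grip_width: 0.3
```

```bash
python3 - <<'E'
from h import *
lane()
f=snap('wrist','w12.png'); g=snap('side','s12.png'); t=snap('top','t12.png')
o=np.array([542.8,99.6]); d=np.array([-.1215,.9926]); d/=np.linalg.norm(d); n=np.array([-d[1],d[0]])
for c,F in (('wrist',f),('top',t),('side',g)):
  for r in regions_of(c,'model_center'):
    P,u,v=pts(F,r['mask']); T=P[(P[:,2]>54)&(P[:,2]<70)]
    q=(T[:,:2]-o)@np.stack([d,n],1)
    if len(q) and abs(np.median(q[:,1]))<60 and abs(np.median(q[:,0]))<200: print(c,r['confidence'],len(q),np.percentile(q,[0,1,99,100],axis=0).round(1).tolist(),cv2.minAreaRect(q.astype(np.float32)), np.median(T[:,2]))
cv2.imwrite('pics/s12z.png',cv2.resize(g['frame'][150:260,200:340],None,fx=5,fy=5,interpolation=cv2.INTER_CUBIC))
cv2.imwrite('pics/t12z.png',cv2.resize(t['frame'][180:290,120:320],None,fx=3.9,fy=3.9,interpolation=cv2.INTER_CUBIC))
E
```

```text
t 29.62 lane x -198.1 y 0.0 z 152.0 F along 0.2 across -0.3 z -0.2 yaw 6.87
top 0.58 586 [[12.0, -23.7], [16.2, -23.1], [146.3, 21.1], [147.1, 22.1]] ((79.443359375, -1.2370624542236328), (45.74211120605469, 135.36378479003906), 89.44767761230469) 61.85153062037773
side 0.64 327 [[18.9, -27.1], [22.0, -21.4], [148.4, 24.4], [149.5, 26.2]] ((83.9291000366211, 1.1666259765625), (52.346351623535156, 131.5150146484375), 87.57180786132812) 61.34834767128427
side 0.21 79 [[-10.3, -53.4], [-10.1, -52.4], [149.4, 57.9], [149.7, 58.4]] ((69.73934936523438, 2.7079391479492188), (159.86614990234375, 111.77163696289062), 0.15975408256053925) 63.16353713271542
```

View pics/w12.png

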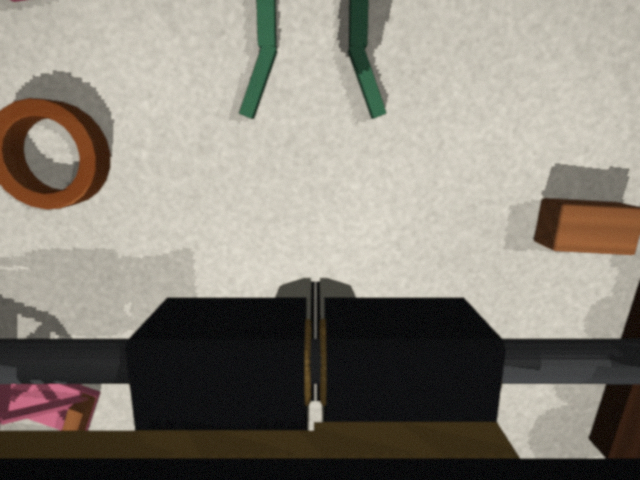

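View pics/s12z.png

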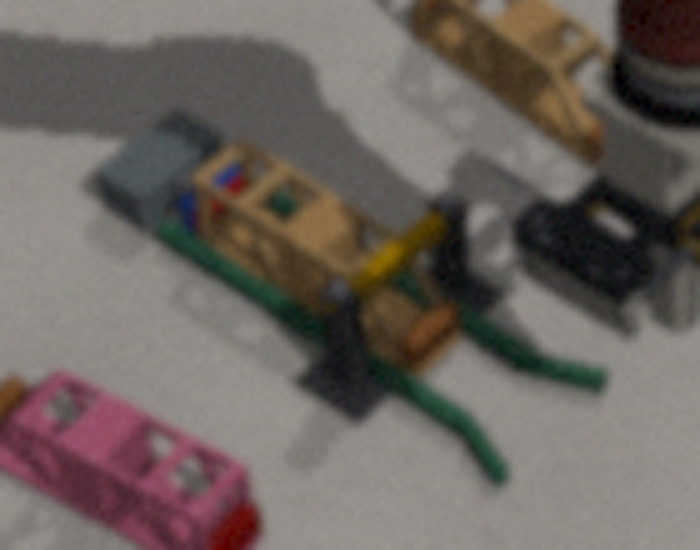

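View pics/t12z.png

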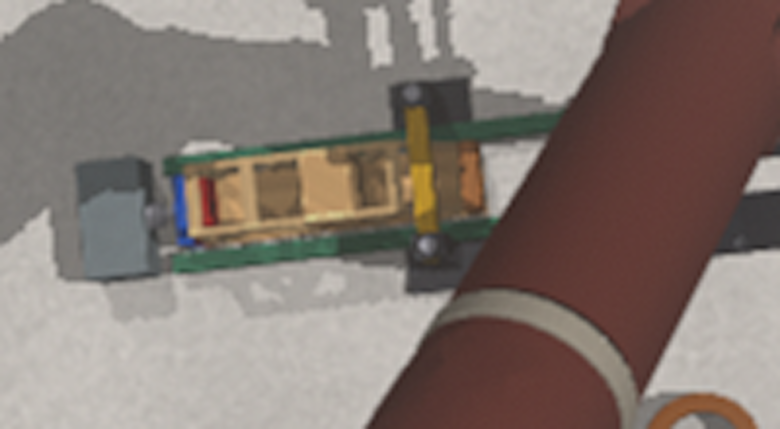

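The model stands in the lane under the bar. Its nose is at the blue plate (top zoom (185,210)), its tail is free at (470,180), and the arm is clear. I'll let it settle, then hand in.

>>> arm_command(
  increments=[
    [0, 0, 0, 0, 0, 0, 1],
    [0, 0, 0, 0, 0, 0, 1],
    [0, 0, 0, 0, 0, 0, 1],
    [0, 0, 0, 0, 0, 0, 1],
    [0, 0, 0, 0, 0, 0, 1],
  ],
)

```text
clock: 30.55
tcp_pos: [566.5, -96.2, 149.6]
orientation: [2.083, 2.352, -0.0]
ft_force: [-0.9, -0.3, -0.4]
grip_width: 0.4
```

```bash
python3 -c "
from h import *
lane(); print(sign_off())"
```

```text
t 30.55 lane x -197.2 y 0.3 z 149.6 F along -0.2 across 0.9 z -0.4 yaw 6.93
the job is handed in; nothing more can be done
None
```

The red-nosed model went under the bar to the sprung stop and is left standing in the lane with its nose at the plate. I handed the job in at 30.6 s of the 66 s allowed; the hand-in gives no verdict.

- **Placing:** I pinched the model at its middle block and set it down in the mouth of the lane. Its nose was about 85 mm short of the bar, within 1 mm of the lane's middle and about 0.3° of its direction.
- **Pushing:** I pushed on the tail with closed fingers, with about 1–1.6 N of force on the way. The wrist, top and side pictures showed nothing touching the bar.
- **Pressing:** The push held at 7.6–9.5 N, measured at the wrist, for about 1.9 s. The 1.8 mm the plate gave, at 5 N/mm, agrees with about 9 N. I then backed off slowly and lifted clear.

**Last checks:**
- The depth images put the front edge of the roof at 147 mm (top camera) and about 150 mm (side camera). The tool position at first contact suggested about 152 mm. They differ by a few millimetres, but all are inside the 134–154.5 mm window.
- The model was within about 1.2 mm of the lane's middle, within about 2.5° of its direction and upright.
- The final wrist picture no longer showed the model, so it added no measurement.
- The fingers were free of contact. The other things looked undisturbed in the pictures, but I did not measure them again.

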